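# Release the model turntable's brake and hold its index pin out

## Robot

A 6-joint arm with a two-finger parallel gripper is mounted at the origin on the work surface. World frame = base frame: x ahead of the robot, y to its left, z up, the work surface at z = 0. Lengths are in mm, angles in rad, forces in N, time in s.
With the tool pointing down it reaches from about 275 to 1000 mm from the base axis. Payload 8.4 kg.
Tool frame: the origin (TCP) lies between the finger pads; the fingertips stand 22 mm ahead of it and the grasp point (between the pads) lies 3 mm ahead of it (r.nose_length is the z of the fingertips in the tool frame, in mm); z points along the fingers, y is the line along which they close (so a half turn about z gives the same grasp; the last joint's range is limited). The gripper opens to 85 mm and grips with 20 to 120 N. Pads are 22 mm wide; open, the fingers measure 114 mm over their backs; the gripper's body (76 mm by 85 mm) begins 54 mm behind the grasp point. The pads swing forward as they close: fully open they stand 13 mm farther back than shut.
Start: joints at [1.151, 0.353, 1.633, -0, 1.155, -0.002], TCP at [253.593, 571.243, 253.281] pointing down, gripper open.
Joint ranges: [-2.63, 2.63], [-0.92, 2.1], [0.06, 2.66], [-1.3, 4.44], [0, 2.69], [-3.02, 3.02]. Speed limits (rad/s): [2.22, 2.22, 2.79, 3.14, 3.14, 3.14].

## Interface

Orientations are given as [roll, pitch, yaw] about the fixed x, y, z axes, in that order (R = Rz(yaw) Ry(pitch) Rx(roll)).
In Python, from rig import r gives the robot as it stands.
- The arm moves only by the shell command python3 steer.py [FORCE], which reads ROWS from standard input. ROWS is a JSON object whose key "deltas" holds a list of rows, 1 to 5 of them, each of 7 numbers: a rotation vector rx, ry, rz in normalised numbers (1 is 4 rad), then dx, dy, dz in normalised numbers (1 is 200 mm), then the opening from 0.0 (shut) to 1.0 (fully open); each row shifts and turns the commanded pose from where the row before left it, along the tool's axes as they then stand; what a row does not reach is not made up. A row lasts 1/12 s, in which the tool goes at most 41.7 mm and 0.125 rad, less where a joint would pass 70% of its speed; a pose out of reach is approached as far as the arm can. The fingers move at their own pace and stop on an object; FORCE is the grip in N (left out, the last holds). Time passes only in rows, so rows that do not move let the fingers close. It prints the time, the measured TCP pose, the force, the opening and the grip force at its end. Shift and turn numbers lie between -1 and 1, and a call with a number outside is refused. Input that does not fit is refused with a message, and nothing moves.
- r.sense(): the state, without advancing time (a new reading comes with each control period).
- r.grab_frame(name): name is "scene" or "top" or "wrist"; returns the picture (420x560x3 uint8, red, green, blue); there is no depth.
- r.camera_params(name): a dict with "fx", "fy", "cx", "cy" (pixels), "dist_coeffs" ([k1, k2, p1, p2, k3] as OpenCV has them; the pictures are not rectified), "rvec" (rotation vector, rad) and "tvec" (3), from world to camera coordinates, as OpenCV has them. Camera axes: x right, y down, z forward; pixel columns grow to the right and rows downward; lengths in mm; the calibration is good to about 2 mm. A picture is of the moment at which its call begins: read the wrist's pose just before it. camera_params takes no time and is no camera call; for the wrist camera it gives the pose at the moment of the call.
- r.sign_off(): hands the job in; it is judged then, once.
The state is a dict: "clock": time; "qpos": joint angles; "qvel": joint speeds; "joint_efforts": joint torques, N m; "eef_pos": TCP position; "tcp_rot": TCP orientation; "contact_force": force on the tool from outside, world axes, zero at the start; "wrist_torque": the same for the moment, N m; "opening": opening from 0.0 (shut) to 1.0 (fully open); "grasp_force": force on a finger pad.
Only numpy, scipy, OpenCV 4.12 (cv2) and the standard library are available. Lean on these libraries where they do the work, as an engineer would, in place of code of your own. Each camera call takes 0.05 s, during which the arm holds its last target. There are 200 camera calls.

## Task

The model turntable has to be turned to its next side: first twist the red bar switch on the yellow brake box clockwise to its stop and let it go, so that it springs back, with the index pin still seated. Then grip the red pull knob of the turntable's index plunger, pull it straight up all the way to its stop, and finish while still holding it there, pin clear of its hole. Leave the foam models on the platter and everything else on the bench where they are.

Things in the scene. Friction and masses are not known exactly. Their poses are not given: they have to be found in the camera images.
- turntable: indexing turntable, screwed down: grey base, aluminium platter 210 mm wide, top 52 mm above the bench, small dark index holes on an 85 mm radius. Origin: centre of its underside on the bench. Its +x axis points from the centre to the blue bridge (36 mm wide, top at 72 mm) over the rim; 85 mm from the centre it carries the plunger's 22 mm steel barrel (72 to 102 mm) with the red knob on top
- pull_grip (a point): point on the axis of the red round pull knob on top of the index plunger, 117 mm above the bench while the pin is seated: the height to grip it. The knob is 28 mm wide and 26 mm high, 13 mm above and below this point; grip it from above, fingers in any direction, best closing across the turntable's x axis. The foam models on the platter stay below 95 mm
- pin_tip (a point): lower end of the 8 mm steel index pin; 10 mm below the platter's top while seated, 6 mm above it when fully pulled
- seat_hole (a point): centre of the mouth of the hole in which the index pin sits, in the platter's top face (fixed)
- plunger (a joint): lift of the sprung index plunger, m: 0 seated in its hole, 0.016 fully up against its stop; it moves straight up. The spring pulls it back down with about 5 N when seated and 11 N fully up, and it drops home when let go
- brake_box: yellow control box of the turntable's brake, screwed down, 120 x 100 mm (x, y), 60 mm high, black top plate. Origin: centre of its underside on the bench. The switch stands in the middle of its top; its +x axis points to the side with the two small lamps
- switch_grip (a point): point on the vertical turning axis of the switch, in its red bar handle, 90 mm above the bench: the height to grip it. The bar is 46 mm long (this point's x), 13 mm wide (its y) and spans 67 to 96 mm above the bench, over a flat 38 mm disc (top 67 mm). At rest its x axis is parallel to the box's x axis
- switch (a joint): angle of the switch, rad: 0 at rest, grows clockwise seen from above, 1.05 at its stop. A spring returns it to 0 within a second of letting go; the bar turns with it and takes about 0.14 N m at the stop
- house_model: small L-profile cream foam house model, 50 x 40 x 40 mm, loose on the platter; origin at the centre of its underside as it stands
- annex_model: white foam block, 30 x 50 x 16 mm, loose on the platter; origin at the centre of its underside as it stands
- tape_roll: yellow ring of tape lying flat, 84 mm outside diameter, 24 mm high, loose, beside the control box; origin at the centre of its underside as it stands
- glue_bottle: white glue bottle with orange cap, 56 mm diameter, 140 mm high, standing loose on the far part of the bench; origin at the centre of its underside as it stands
- foam_block: cream foam block 90 x 60 x 50 mm, loose, at the left side; origin at the centre of its underside as it stands
- pencil_cup: steel cup with pencils, 72 mm diameter, about 150 mm high, standing loose on the far part of the bench; origin at the centre of its underside as it stands
- glue_brush: brush lying loose at the right side, about 200 mm long
- foam_offcut: white foam offcut 70 x 35 x 30 mm, loose, at the left side; origin at the centre of its underside as it stands

How it is judged (in metres and radians):
On the way, in this order (a step that is already met when the one before it is completed fails the run):
1. the switch is turned clockwise to its stop while the index pin is still seated (value of joint switch above 0.95 rad and value of joint plunger below 0.003 m), for 0.1 s.
2. the switch is let go and has sprung back, the index pin still seated (value of joint switch below 0.12 rad and contact force between the fingers and switch below 0.1 N and value of joint plunger below 0.003 m), for 0.1 s.
At the end, for the whole second after the job is handed in: the gripper holds the red knob up: plunger lift over 13.5 of 16 mm, pin tip over 3 mm above its hole, fingers on the knob with over 4 N; switch let go and within 0.12 rad of rest; the two foam models moved under 15 mm, the other loose things under 30 mm (value of joint plunger above 0.0135 m and z of pin_tip in the frame of seat_hole above 0.003 m and contact force between the fingers and plunger above 4 N and value of joint switch below 0.12 rad and contact force between the fingers and switch below 0.1 N and distance of each of house_model, annex_model from where it was at the start of the episode below 0.015 m and distance of each of tape_roll, glue_bottle, foam_block, pencil_cup, glue_brush, foam_offcut from where it was at the start of the episode below 0.03 m); the arm keeps its last pose, push and grip.
It fails at once if a foam model on the platter is shifted by more than 15 mm (distance of any of house_model, annex_model from where it was at the start of the episode above 0.015 m).
It fails at once if another loose thing on the bench is shifted by more than 30 mm (distance of any of tape_roll, glue_bottle, foam_block, pencil_cup, glue_brush, foam_offcut from where it was at the start of the episode above 0.03 m).
It also fails if it takes over 45 s, if anything falls off the work surface, if the arm or the gripper's body presses on something with over 40 N, if the wrist force passes 120 N, or if a joint passes its speed limit or range.

## Working session

There is one attempt and no reset: what is moved stays moved. The work goes in short steps, Python scripts to look and compute and a shell command to move; the robot and the scene stay as the last step left them, time stands still between calls to the robot, and variables do not carry over. Pictures are saved under pics/ and viewed, at most 10 in all, crops included, and the job is handed in when it is done.

```bash
ls; mkdir -p pics
python3 - <<'E'
from rig import r
import cv2
for n in("top","scene"):
    im=r.grab_frame(n); cv2.imwrite(f"pics/{n}1.png",im[:,:,::-1])
    print(r.camera_params(n))
print(r.sense())
E
```

```text
pics
rig.py
steer.py
{'fx': 398.62228327520745, 'fy': 398.62228327520745, 'cx': 279.95996161378224, 'cy': 207.94295118418222, 'dist_coeffs': array([-0.09455495,  0.        ,  0.        ,  0.        ,  0.        ]), 'rvec': array([ 2.18767836, -2.20904433,  0.07842177]), 'tvec': array([  -8.31245287,  567.50227276, 1121.30705811])}
{'fx': 464.9154388442619, 'fy': 464.9154388442619, 'cx': 273.2961982598739, 'cy': 209.53743345035102, 'dist_coeffs': array([-0.07326898,  0.        ,  0.        ,  0.        ,  0.        ]), 'rvec': array([ 2.40097131,  0.73440019, -0.22757369]), 'tvec': array([-475.29908406, -178.76449791, 1570.11174121])}
{'clock': 0.1, 'qpos': array([ 1.15056952e+00,  3.53601456e-01,  1.63407997e+00,  7.28991386e-06,
        1.15523492e+00, -2.39397040e-03]), 'qvel': array([ 6.20631984e-04, -8.71543978e-05, -1.15245293e-03, -4.61772843e-04,
        1.75021477e-03,  1.21883800e-03]), 'joint_efforts': array([-6.98013682e-04, -6.06354046e+01, -3.42816567e+01, -8.86234352e-05,
        4.02896869e-03,  2.43492104e-05]), 'eef_pos': array([253.43464577, 570.84704872, 252.61401265]), 'tcp_rot': array([-3.14026898e+00, -9.83441887e-06,  2.72375686e+00]), 'contact_force': array([-0.16818387, -0.24694844, -0.99216054]), 'wrist_torque': array([-0.05592918,  0.01620949, -0.01516479]), 'grasp_force': 0.0, 'opening': 0.9974307187085694}
```

View pics/top1.png

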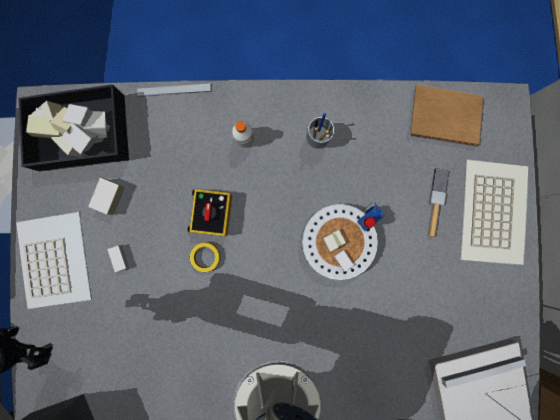

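View pics/scene1.png

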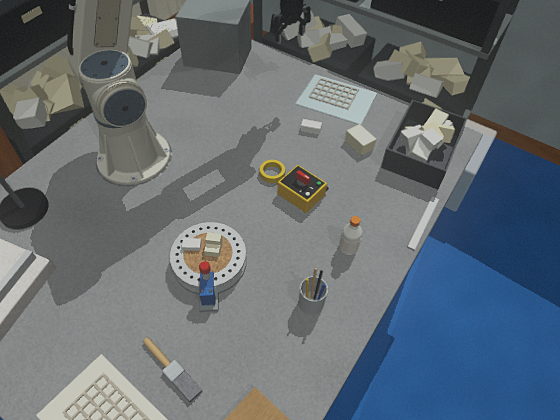

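The top view shows the brake box at about (210,212) with its red bar at (209,211), and the red knob at (370,223) on the blue bridge. The scene view shows the same bar at about (303,174) and the knob at (205,267). Next I'll measure them in both views.

```bash
cat > h.py <<'E'
import cv2,numpy as np
from rig import r
def cam(n):
    c=r.camera_params(n);K=np.array([[c['fx'],0,c['cx']],[0,c['fy'],c['cy']],[0,0,1]])
    return K,c['dist_coeffs'],cv2.Rodrigues(c['rvec'])[0],c['tvec']
def ray(C,uv):
    K,d,R,t=C
    p=cv2.undistortPoints(np.array([[uv]],float),K,d)[0,0]
    v=R.T@np.array([p[0],p[1],1]);return -R.T@t,v/np.linalg.norm(v)
def plane(C,uv,z):
    o,v=ray(C,uv);return o+v*(z-o[2])/v[2]
def tri(rs):
    A=sum(np.eye(3)-np.outer(v,v) for o,v in rs);b=sum((np.eye(3)-np.outer(v,v))@o for o,v in rs)
    return np.linalg.solve(A,b)
def red(im,hi=(8,172),s=130,v=60):
    h=cv2.cvtColor(im,cv2.COLOR_RGB2HSV)
    m=(((h[...,0]<hi[0])|(h[...,0]>hi[1]))&(h[...,1]>s)&(h[...,2]>v)).astype(np.uint8)
    n,l,st,c=cv2.connectedComponentsWithStats(m)
    out=[]
    for i in range(1,n):
        if st[i,4]>8:
            rect=cv2.minAreaRect(np.argwhere(l==i)[:,::-1].astype(np.float32))
            out.append((c[i],st[i,4],rect))
    return out
E
python3 - <<'E'
from h import *
for n in("top","scene"):
    im=cv2.cvtColor(cv2.imread(f"pics/{n}1.png"),cv2.COLOR_BGR2RGB);C=cam(n)
    for c,a,rect in red(im): print(n,c.round(1),a,[np.round(x,1) for x in rect],plane(C,c,96).round(1),plane(C,c,122).round(1))
    if n=="top":
        h=cv2.cvtColor(im,cv2.COLOR_RGB2HSV);sub=((h[...,0]>20)&(h[...,0]<32)&(h[...,1]>140)&(h[...,2]>80)).astype(np.uint8);sub[240:]=0
        print(plane(C,np.array(cv2.minAreaRect(np.argwhere(sub[170:,170:250])[:,::-1].astype(np.float32)+170)[0]),60), cv2.minAreaRect(np.argwhere(sub[170:,170:250])[:,::-1].astype(np.float32)+170))
        a=cv2.resize(im[175:275,170:250],(400,500),interpolation=2);b=cv2.resize(im[185:285,300:380],(400,500),interpolation=2)
        cv2.imwrite("pics/crop1.png",np.hstack([a,b])[:,:,::-1])
E
```

```text
top [207.  212.1] 88 [array([207.1, 211.5]), array([ 5.5, 17.4]), np.float64(4.8)] [553.6 181.   96. ] [552.3 176.6 122. ]
top [369.1 222. ] 85 [array([369., 222.]), array([ 8., 10.]), np.float64(90.0)] [ 523.  -250.3   96. ] [ 522.4 -244.1  122. ]
[555.45055318 180.05610575  60.        ] ((209.5992889404297, 212.02554321289062), (36.29269027709961, 43.33759307861328), 7.305759906768799)
scene [302.1 176.4] 80 [array([302.2, 176.9]), array([15.7,  8.4]), np.float64(32.0)] [558.3 174.2  96. ] [568.8 154.  122. ]
scene [204.  265.7] 82 [array([204. , 265.5]), array([ 9., 10.]), np.float64(90.0)] [ 508.5 -233.2   96. ] [ 520.3 -243.4  122. ]
```

View pics/crop1.png

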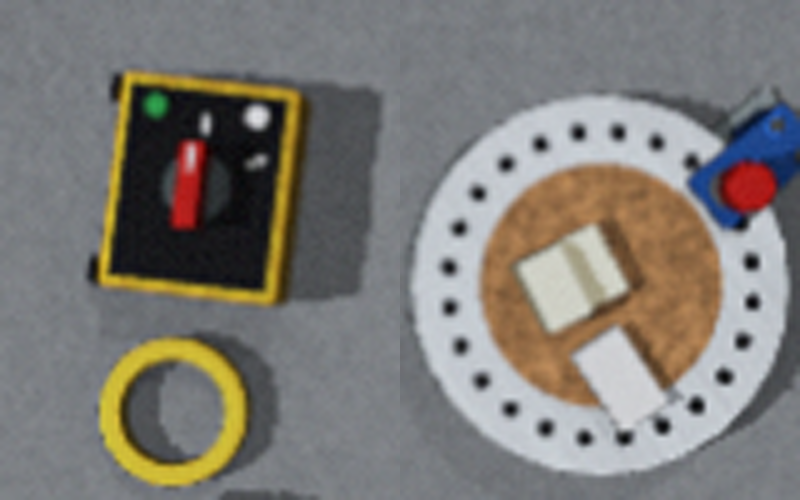

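The crop shows the switch bar running along the image's vertical, with the lamps on the far side (world +x). The knob is at crop (748,187) and the platter centre at about (600,285). Next I'll work out the yaws and the move to above the switch.

```bash
cat >> h.py <<'E'
from scipy.spatial.transform import Rotation as Ro
def go(p,yaw):
    s=r.sense();R0=Ro.from_euler('xyz',s['tcp_rot']);R1=Ro.from_euler('xyz',[np.pi,0,yaw])
    print('at',s['eef_pos'].round(1),s['tcp_rot'].round(3),'q',s['qpos'].round(2))
    print('rot first',(R0.inv()*R1).as_rotvec().round(4),'then d',R1.inv().apply(np.array(p)-s['eef_pos']).round(1))
E
python3 - <<'E'
from h import *
T=cam("top");S=cam("scene")
im=cv2.cvtColor(cv2.imread("pics/top1.png"),cv2.COLOR_BGR2RGB)
k=tri([ray(T,(369.1,222)),ray(S,(204,265.7))]);b=tri([ray(T,(207,212.1)),ray(S,(302.1,176.4))])
print('knob',k,'bar',b)
# box edges by yellow rect, bar long axis
for c,a,rect in red(im)[:1]:
    p=cv2.boxPoints(rect);p=p[np.argsort(p[:,1])];u=plane(T,p[:2].mean(0),96);d=plane(T,p[2:].mean(0),96);print('bar yaw',np.arctan2(*(u-d)[1::-1]),np.linalg.norm(u-d))
c0=plane(T,(340,242),52);print('table',c0,'dir',np.arctan2(*(k-c0)[1::-1]),np.linalg.norm((k-c0)[:2]),r.nose_length)
# box corners from crop
P=[plane(T,(170+x/5,175+y/5),60) for x,y in((122,73),(300,93),(280,303),(98,285))]
print('boxyaw',[np.arctan2(*(a-c)[1::-1]).round(3) for a,c in((P[0],P[3]),(P[1],P[2]))],np.mean(P,0))
go([555,179,215],3.03)
E
```

```text
knob [ 521.89056416 -244.03659462  124.29466661] bar [553.90502939 182.83139932  85.05404892]
bar yaw -0.08323289070625485 46.33486571382
table [ 469.46754104 -178.40511684   52.        ] dir -0.8968191586260242 83.99800133552347 22.0
boxyaw [np.float64(-0.111), np.float64(-0.098)] [553.75294772 179.08578507  60.        ]
at [253.4 570.8 252.6] [-3.14  -0.     2.724] q [ 1.15  0.35  1.63  0.    1.16 -0.  ]
rot first [-1.300e-03 -2.000e-04 -3.062e-01] then d [-343.3 -355.8   37.6]
```

The rows are not in the units I measure in: shifts go in shares of 200 mm and turns go in shares of 4 rad. I convert before sending: -24 mm / 200 = -0.12, 2.5 mm / 200 = 0.0125, -0.105 rad / 4 = -0.0263.

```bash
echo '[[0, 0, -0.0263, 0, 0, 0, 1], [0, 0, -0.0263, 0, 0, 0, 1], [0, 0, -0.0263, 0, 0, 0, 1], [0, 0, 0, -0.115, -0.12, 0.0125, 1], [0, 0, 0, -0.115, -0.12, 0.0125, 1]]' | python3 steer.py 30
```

```text
refused: ROWS must be an object with the rows under "deltas". Nothing was moved.
```

Nothing moved. I misread the format; it is an object with the rows under "deltas". Resending.

```bash
echo '{"deltas":[[0, 0, -0.0263, 0, 0, 0, 1], [0, 0, -0.0263, 0, 0, 0, 1], [0, 0, -0.0263, 0, 0, 0, 1], [0, 0, 0, -0.115, -0.12, 0.0125, 1], [0, 0, 0, -0.115, -0.12, 0.0125, 1]]}' | python3 steer.py 30 | tail -1; echo '{"deltas":[[0, 0, 0, -0.115, -0.12, 0.0125, 1], [0, 0, 0, -0.115, -0.12, 0.0125, 1], [0, 0, 0, -0.115, -0.12, 0.0125, 1], [0, 0, 0, -0.115, -0.12, 0.0125, 1], [0, 0, 0, -0.115, -0.12, 0.0125, 1]]}' | python3 steer.py|tail -1;echo '{"deltas":[[0, 0, 0, -0.115, -0.12, 0.0125, 1], [0, 0, 0, -0.115, -0.12, 0.0125, 1], [0, 0, 0, -0.115, -0.12, 0.0125, 1], [0, 0, 0, -0.115, -0.12, 0.0125, 1], [0, 0, 0, -0.115, -0.12, 0.0125, 1]]}' | python3 steer.py|tail -1;echo '{"deltas":[[0, 0, 0, -0.115, -0.12, 0.0125, 1], [0, 0, 0, -0.115, -0.12, 0.0125, 1], [0, 0, 0, -0.115, -0.12, 0.0125, 1], [0, 0, 0, 0, 0, 0, 1], [0, 0, 0, 0, 0, 0, 1]]}' | python3 steer.py
python3 - <<'E'
from h import *
im=r.grab_frame("wrist");C=cam("wrist");cv2.imwrite("pics/w1.png",im[:,:,::-1])
for c,a,rect in red(im): print(c.round(1),a,plane(C,c,96).round(1),plane(C,c,90).round(1),rect)
go([554,180.5,95],3.04)
E
```

```text
grasp_force: 0.0
grasp_force: 0.0
grasp_force: 0.0
clock: 1.77
eef_pos: [560.3, 176.3, 215.2]
tcp_rot: [-3.141, -0.001, 3.036]
contact_force: [-0.2, 0.3, -0.9]
opening: 1.0
grasp_force: 0.0
[290.3 197.3] 1090 [549.8 184.3  96. ] [551.6 184.3  90. ] ((290.0, 199.5), (67.0, 18.0), 90.0)
at [559.6 177.3 215.3] [-3.141e+00 -1.000e-03  3.037e+00] q [ 0.3   0.33  1.75  0.    1.06 -1.16]
rot first [-0.0002 -0.0012 -0.0029] then d [  5.9   2.6 120.3]
```

View pics/w1.png

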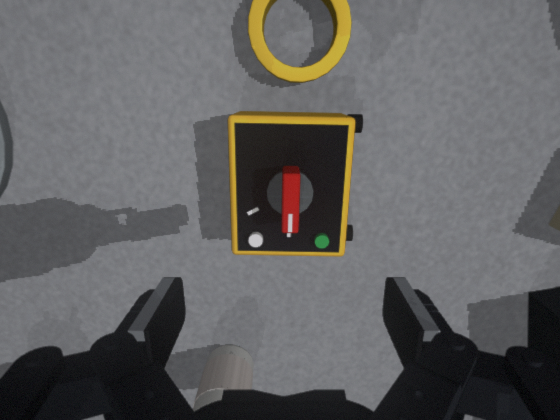

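The wrist view shows the bar vertical at (290,200), with its pointer end toward the lamps. It lies parallel to the gripper's x axis, to the side of the image centre. I'll refine its position and orientation.

Run:
```python
from h import *
im=cv2.cvtColor(cv2.imread("pics/w1.png"),cv2.COLOR_BGR2RGB);C=cam("wrist");print('cam',-C[2].T@C[3])
for y in(170,180,190,200,210,225):
    h=cv2.cvtColor(im,cv2.COLOR_RGB2HSV)[y];x=np.flatnonzero((h[:,1]>130)&((h[:,0]<8)|(h[:,0]>172)));print(y,x.min(),x.max(),im[y,x.min():x.max()+1,0])
print(plane(C,(291,234),96),plane(C,(291,168),96))
P=[plane(C,p,60) for p in((230,116),(355,116),(345,254),(234,254))];print(np.round(P,1),np.mean(P,0))
print(im[160:240,291,0])
```

```text
cam [478.39193903 186.81766393 335.59765866]
170 282 299 [49 67 73 79 80 83 80 82 81 81 82 82 81 83 82 85 84 60]
180 282 299 [ 80 117 148 158 161 160 162 160 161 162 164 163 164 163 164 164 158 151]
190 282 299 [ 93 126 151 159 161 161 161 164 163 162 163 163 164 165 168 163 157 135]
200 282 299 [101 132 156 160 162 163 163 163 164 163 164 164 163 165 165 162 153 104]
210 282 298 [108 137 160 163 163 165 165 162 162 164 164 164 163 164 165 159 150]
225 281 298 [ 63 116 145 161 163 162 166 189 196 197 194 174 166 164 164 163 151 113]
[578.18392567 182.0805044   96.        ] [528.64491893 186.86275591  96.        ]
[[491.2 144.3  60. ]
 [501.  239.5  60. ]
 [616.8 226.4  60. ]
 [606.8 130.1  60. ]] [553.96459609 185.07272296  60.        ]
[ 28  32  29  28  30  41  72  80  82  81  81  82  86 112 144 156 162 162
 162 161 162 164 161 162 162 162 164 163 163 163 162 165 163 163 165 163
 164 165 163 163 163 164 164 164 164 163 164 164 163 162 164 164 162 161
 181 193 196 196 195 196 195 197 195 195 194 194 195 196 195 194 195 190
 143  84  66  62  55  39  37  36]
```

Scaled: 30 mm / 200 = 0.15, 5.6 mm / 200 = 0.028.

```bash
echo '{"deltas":[[0, 0, 0, 0.028, 0.026, 0.15, 1], [0, 0, 0, 0, 0, 0.15, 1], [0, 0, 0, 0, 0, 0.15, 1], [0, 0, 0, 0, 0, 0.145, 1], [0, 0, 0, 0, 0, 0, 1]]}' | python3 steer.py; echo '{"deltas":[[0, 0, 0, 0, 0, 0, 0], [0, 0, 0, 0, 0, 0, 0], [0, 0, 0, 0, 0, 0, 0], [0, 0, 0, 0, 0, 0, 0], [0, 0, 0, 0, 0, 0, 0]]}' | python3 steer.py 40;echo '{"deltas":[[0, 0, 0, 0, 0, 0, 0], [0, 0, 0, 0, 0, 0, 0], [0, 0, 0, 0, 0, 0, 0], [0, 0, 0, 0, 0, 0, 0], [0, 0, 0, 0, 0, 0, 0]]}' | python3 steer.py
```

```text
clock: 2.23
eef_pos: [550.5, 183.6, 91.9]
tcp_rot: [-3.138, -0.008, 3.04]
contact_force: [-0.9, 0.1, -1.0]
opening: 0.999
grasp_force: 0.0
clock: 2.65
eef_pos: [555.6, 183.8, 98.3]
tcp_rot: [3.141, 0.002, 3.039]
contact_force: [-0.2, -0.0, -0.6]
opening: 0.3
grasp_force: 0.0
clock: 3.07
eef_pos: [555.2, 181.9, 98.2]
tcp_rot: [-3.14, 0.001, 3.039]
contact_force: [-1.6, -10.1, 11.9]
opening: 0.145
grasp_force: 42.0
```

Scaled: -2 mm / 200 = -0.01, 0.11 rad / 4 = 0.0275.

```bash
echo '{"deltas":[[0, 0, 0, 0, -0.01, 0, 0], [0, 0, 0.0275, 0, 0, 0, 0], [0, 0, 0.0275, 0, 0, 0, 0], [0, 0, 0.0275, 0, 0, 0, 0], [0, 0, 0.0275, 0, 0, 0, 0]]}' | python3 steer.py; echo '{"deltas":[[0, 0, 0.0275, 0, 0, 0, 0], [0, 0, 0.0275, 0, 0, 0, 0], [0, 0, 0.0275, 0, 0, 0, 0], [0, 0, 0.0275, 0, 0, 0, 0], [0, 0, 0.025, 0, 0, 0, 0]]}' | python3 steer.py;echo '{"deltas":[[0, 0, 0.0225, 0, 0, 0, 0], [0, 0, 0, 0, 0, 0, 0], [0, 0, 0, 0, 0, 0, 0], [0, 0, 0, 0, 0, 0, 0]]}' | python3 steer.py
python3 - <<'E'
from h import *
s=r.sense();print(s['wrist_torque'],s['tcp_rot'])
im=r.grab_frame("top");cv2.imwrite("pics/t2.png",im[:,:,::-1])
im=r.grab_frame("wrist");cv2.imwrite("pics/w2.png",im[:,:,::-1])
E
```

```text
clock: 3.48
eef_pos: [555.3, 181.7, 98.2]
tcp_rot: [3.14, 0.001, 2.593]
contact_force: [-2.5, -0.3, 8.8]
opening: 0.135
grasp_force: 41.4
clock: 3.9
eef_pos: [555.4, 181.7, 98.2]
tcp_rot: [3.14, 0.0, 2.053]
contact_force: [-1.9, -0.5, 8.1]
opening: 0.139
grasp_force: 41.4
clock: 4.23
eef_pos: [555.4, 181.7, 98.3]
tcp_rot: [3.139, 0.0, 1.969]
contact_force: [-1.5, -0.9, 8.5]
opening: 0.14
grasp_force: 41.4
[-0.07917402  0.15818411  0.13639494] [3.13944408e+00 2.29441911e-04 1.96885398e+00]
```

View pics/w2.png

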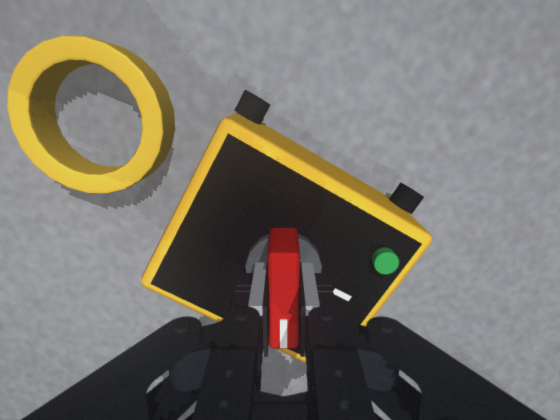

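The wrist view shows the bar (283,290) still clamped upright between the pads and the box turned about 60° relative to the gripper. The 0.136 N m torque matches the stop. I'll press slightly more to confirm.

Scaled: 0.06 rad / 4 = 0.015.

```bash
echo '{"deltas":[[0, 0, 0.015, 0, 0, 0, 0], [0, 0, 0, 0, 0, 0, 0], [0, 0, 0, 0, 0, 0, 0], [0, 0, 0, 0, 0, 0, 0]]}' | python3 steer.py
python3 - <<'E'
from h import *
s=r.sense();print(s['wrist_torque'],s['tcp_rot'])
E
```

```text
clock: 4.67
eef_pos: [555.4, 181.7, 98.3]
tcp_rot: [3.139, 0.001, 1.911]
contact_force: [-2.3, 0.5, 7.9]
opening: 0.142
grasp_force: 45.5
[-0.06667781  0.21853298  1.03314227] [3.13948265e+00 6.84971006e-04 1.91086154e+00]
```

Torque jumped to 1.03 N m, so it's at the stop. I'll open and lift.

Scaled: -30 mm / 200 = -0.15, -20 mm / 200 = -0.1.

```bash
echo '{"deltas":[[0, 0, 0, 0, 0, 0, 1], [0, 0, 0, 0, 0, 0, 1], [0, 0, 0, 0, 0, 0, 1], [0, 0, 0, 0, 0, 0, 1], [0, 0, 0, 0, 0, 0, 1]]}' | python3 steer.py; echo '{"deltas":[[0, 0, 0, 0, 0, 0, 1], [0, 0, 0, 0, 0, 0, 1], [0, 0, 0, 0, 0, 0, 1], [0, 0, 0, 0, 0, -0.1, 1], [0, 0, 0, 0, 0, -0.15, 1]]}' | python3 steer.py; echo '{"deltas":[[0, 0, 0, 0, 0, -0.15, 1], [0, 0, 0, 0, 0, -0.15, 1], [0, 0, 0, 0, 0, -0.05, 1], [0, 0, 0, 0, 0, 0, 1], [0, 0, 0, 0, 0, 0, 1]]}' | python3 steer.py
python3 - <<'E'
from h import *
im=r.grab_frame("wrist");cv2.imwrite("pics/w3.png",im[:,:,::-1])
C=cam("wrist")
for c,a,rect in red(im):
    p=cv2.boxPoints(rect);i=np.argsort([np.linalg.norm(p[0]-q) for q in p]);w=[plane(C,q,96) for q in p]
    e=[(w[0]+w[i[1]])/2,(w[i[2]]+w[i[3]])/2];d=e[1]-e[0];print(c,a,np.degrees(np.arctan2(d[1],d[0])),np.linalg.norm(d),np.mean(w,0))
# knob approach: dir -0.897 -> tool y perpendicular to table x, so tool x along table x
for y in(-0.897,np.pi-0.897): go([521.9,-244,215],y)
E
```

```text
clock: 5.08
eef_pos: [554.5, 181.4, 96.7]
tcp_rot: [-3.141, -0.0, 1.909]
contact_force: [0.1, 0.7, 0.6]
opening: 0.838
grasp_force: 0.0
clock: 5.5
eef_pos: [552.6, 180.8, 144.6]
tcp_rot: [-3.136, -0.0, 1.909]
contact_force: [0.1, 0.7, 0.7]
opening: 0.998
grasp_force: 0.0
clock: 5.92
eef_pos: [554.5, 181.5, 216.6]
tcp_rot: [3.141, 0.0, 1.909]
contact_force: [-0.1, -0.3, -1.6]
opening: 0.997
grasp_force: 0.0
[283.66299104 204.92005513] 1451 -7.545651567287503 46.512361816649864 [554.5935244  186.32165422  96.        ]
at [553.9 181.2 215.6] [-3.14   0.     1.909] q [ 0.31  0.33  1.76 -0.    1.05 -0.02]
rot first [-3.0000e-04  2.1000e-03  2.8058e+00] then d [312.3 290.3   0.6]
at [553.9 181.2 215.6] [-3.14   0.     1.909] q [ 0.31  0.33  1.76 -0.    1.05 -0.02]
rot first [-1.500e-03 -2.000e-04 -3.358e-01] then d [-312.3 -290.3    0.6]
```

The switch is back at rest (axis −7.5°, the same as before). Moving above the knob.

Scaled: -22 mm / 200 = -0.11, -20.5 mm / 200 = -0.1025, -0.112 rad / 4 = -0.028.

```bash
echo '{"deltas":[[0, 0, -0.028, 0, 0, 0, 1], [0, 0, -0.028, 0, 0, 0, 1], [0, 0, -0.028, 0, 0, 0, 1], [0, 0, 0, -0.11, -0.1025, 0, 1], [0, 0, 0, -0.11, -0.1025, 0, 1]]}' | python3 steer.py |tail -1; echo '{"deltas":[[0, 0, 0, -0.11, -0.1025, 0, 1], [0, 0, 0, -0.11, -0.1025, 0, 1], [0, 0, 0, -0.11, -0.1025, 0, 1], [0, 0, 0, -0.11, -0.1025, 0, 1], [0, 0, 0, -0.11, -0.1025, 0, 1]]}' | python3 steer.py|tail -1;echo '{"deltas":[[0, 0, 0, -0.11, -0.1025, 0, 1], [0, 0, 0, -0.11, -0.1025, 0, 1], [0, 0, 0, -0.11, -0.1025, 0, 1], [0, 0, 0, -0.11, -0.1025, 0, 1], [0, 0, 0, -0.11, -0.1025, 0, 1]]}' | python3 steer.py|tail -1;echo '{"deltas":[[0, 0, 0, -0.11, -0.1025, 0, 1], [0, 0, 0, -0.11, -0.1025, 0, 1], [0, 0, 0, 0, 0, 0, 1], [0, 0, 0, 0, 0, 0, 1], [0, 0, 0, 0, 0, 0, 1]]}' | python3 steer.py
python3 - <<'E'
from h import *
im=r.grab_frame("wrist");C=cam("wrist");cv2.imwrite("pics/w4.png",im[:,:,::-1])
for c,a,rect in red(im): print(c.round(1),a,plane(C,c,130).round(1),plane(C,c,117).round(1),rect)
go([521.9,-244,119],2.245)
E
```

```text
grasp_force: 0.0
grasp_force: 0.0
grasp_force: 0.0
clock: 7.63
eef_pos: [521.7, -237.6, 215.1]
tcp_rot: [-3.141, -0.003, 2.244]
contact_force: [0.4, -1.1, -0.4]
opening: 1.006
grasp_force: 0.0
[277.3 231.5] 1514 [ 520.5 -240.   130. ] [ 523.6 -244.3  117. ] ((277.0, 231.5), (45.0, 40.0), 90.0)
at [ 522.  -237.2  215.5] [-3.141e+00 -2.000e-03  2.245e+00] q [-0.43  0.31  1.78  0.    1.05 -1.1 ]
rot first [-0.0008 -0.0023 -0.    ] then d [-5.2 -4.3 96.5]
```

View pics/w4.png

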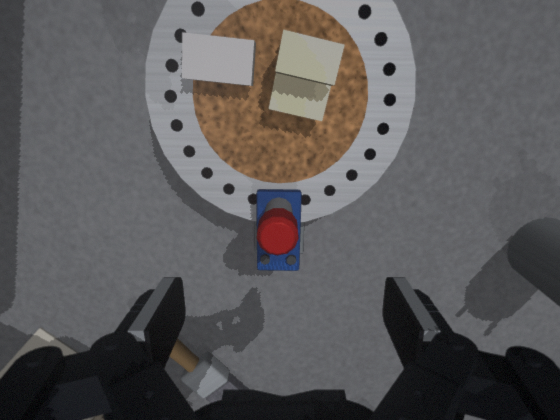

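The wrist view shows the knob at (277,231), centred on the aligned blue bridge. The foam models sit well above it in the picture and clear of the finger paths. The measured position of about (522,−243) agrees with the two-view one. I'll descend and grip.

Scaled: 24 mm / 200 = 0.12, -4.8 mm / 200 = -0.024.

```bash
echo '{"deltas":[[0, 0, 0, -0.024, -0.02, 0.12, 1], [0, 0, 0, 0, 0, 0.12, 1], [0, 0, 0, 0, 0, 0.12, 1], [0, 0, 0, 0, 0, 0.12, 1], [0, 0, 0, 0, 0, 0, 1]]}' | python3 steer.py; echo '{"deltas":[[0, 0, 0, 0, 0, 0, 0], [0, 0, 0, 0, 0, 0, 0], [0, 0, 0, 0, 0, 0, 0], [0, 0, 0, 0, 0, 0, 0], [0, 0, 0, 0, 0, 0, 0]]}' | python3 steer.py 50;echo '{"deltas":[[0, 0, 0, 0, 0, 0, 0], [0, 0, 0, 0, 0, 0, 0], [0, 0, 0, 0, 0, 0, 0], [0, 0, 0, 0, 0, 0, 0], [0, 0, 0, 0, 0, 0, 0]]}' | python3 steer.py
```

```text
clock: 8.1
eef_pos: [519.8, -241.8, 116.4]
tcp_rot: [-3.138, -0.007, 2.246]
contact_force: [-0.1, 0.0, -0.1]
opening: 0.999
grasp_force: 0.0
clock: 8.52
eef_pos: [522.6, -245.2, 122.2]
tcp_rot: [-3.141, 0.002, 2.245]
contact_force: [-12.6, -9.5, 25.9]
opening: 0.31
grasp_force: 48.0
clock: 8.93
eef_pos: [522.4, -245.3, 122.4]
tcp_rot: [-3.141, 0.002, 2.245]
contact_force: [-4.7, -2.3, 9.1]
opening: 0.304
grasp_force: 48.8
```

Scaled: -4 mm / 200 = -0.02.

```bash
echo '{"deltas":[[0, 0, 0, 0, 0, -0.02, 0], [0, 0, 0, 0, 0, -0.02, 0], [0, 0, 0, 0, 0, 0, 0], [0, 0, 0, 0, 0, 0, 0]]}' | python3 steer.py 60; echo '{"deltas":[[0, 0, 0, 0, 0, -0.015, 0], [0, 0, 0, 0, 0, -0.015, 0], [0, 0, 0, 0, 0, 0, 0], [0, 0, 0, 0, 0, 0, 0]]}' | python3 steer.py;echo '{"deltas":[[0, 0, 0, 0, 0, -0.015, 0], [0, 0, 0, 0, 0, 0, 0], [0, 0, 0, 0, 0, 0, 0]]}' | python3 steer.py
```

```text
clock: 9.27
eef_pos: [522.4, -245.3, 129.0]
tcp_rot: [-3.141, 0.001, 2.245]
contact_force: [1.2, -5.7, -7.8]
opening: 0.302
grasp_force: 59.4
clock: 9.6
eef_pos: [522.4, -245.3, 134.7]
tcp_rot: [-3.141, 0.001, 2.245]
contact_force: [0.6, -6.8, -9.7]
opening: 0.305
grasp_force: 59.5
clock: 9.85
eef_pos: [522.4, -245.2, 137.5]
tcp_rot: [-3.141, 0.001, 2.245]
contact_force: [2.0, -6.3, -10.8]
opening: 0.301
grasp_force: 59.6
```

Scaled: -2 mm / 200 = -0.01.

```bash
echo '{"deltas":[[0, 0, 0, 0, 0, -0.01, 0], [0, 0, 0, 0, 0, 0, 0], [0, 0, 0, 0, 0, 0, 0], [0, 0, 0, 0, 0, 0, 0]]}' | python3 steer.py; echo '{"deltas":[[0, 0, 0, 0, 0, -0.005, 0], [0, 0, 0, 0, 0, 0, 0], [0, 0, 0, 0, 0, 0, 0], [0, 0, 0, 0, 0, 0, 0]]}' | python3 steer.py
python3 - <<'E'
from h import *
for n in("scene","top","wrist"):
    im=r.grab_frame(n);cv2.imwrite(f"pics/{n}9.png",im[:,:,::-1])
    if n!="wrist": print(n,[(c.round(1),a) for c,a,_ in red(im)])
E
```

```text
clock: 10.18
eef_pos: [522.3, -245.2, 138.7]
tcp_rot: [-3.141, 0.001, 2.245]
contact_force: [5.3, -7.6, -18.3]
opening: 0.301
grasp_force: 64.0
clock: 10.52
eef_pos: [522.3, -245.2, 138.8]
tcp_rot: [-3.141, 0.001, 2.245]
contact_force: [8.1, -8.9, -27.7]
opening: 0.301
grasp_force: 63.0
scene [(array([302.2, 174.4]), np.int32(50)), (array([302.4, 180.3]), np.int32(29)), (array([203.2, 263.6]), np.int32(93))]
top [(array([207. , 212.1]), np.int32(87))]
```

View pics/wrist9.png

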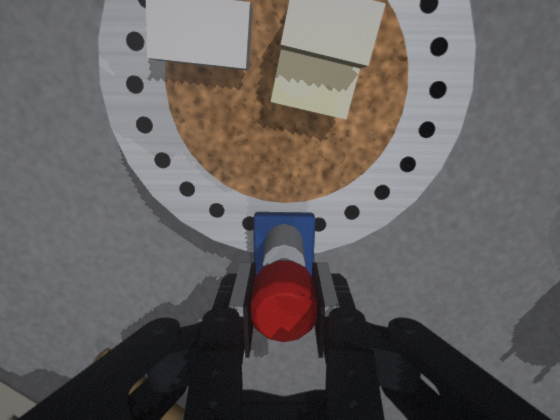

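View pics/scene9.png

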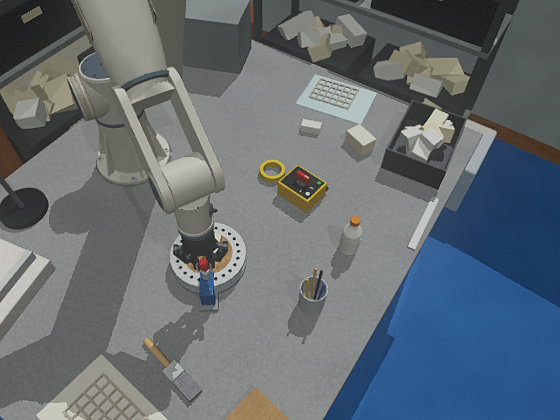

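The wrist view shows the knob (284,300) held between the pads and lifted off the barrel (282,245). The models are untouched, and the scene view shows everything else in place. Height stopped at 138.8 mm (about 16 mm lift) while the force kept rising, so it's at the stop. I'll relax slightly and hand in.

Scaled: 1 mm / 200 = 0.005.

```bash
echo '{"deltas":[[0, 0, 0, 0, 0, 0.005, 0], [0, 0, 0, 0, 0, 0, 0], [0, 0, 0, 0, 0, 0, 0], [0, 0, 0, 0, 0, 0, 0], [0, 0, 0, 0, 0, 0, 0]]}' | python3 steer.py; python3 -c "
from rig import r
print(r.sign_off())"
```

```text
clock: 11.08
eef_pos: [522.3, -245.3, 138.7]
tcp_rot: [-3.141, 0.001, 2.245]
contact_force: [3.8, -8.8, -18.9]
opening: 0.304
grasp_force: 64.0
the job is handed in; nothing more can be done
None
```

I handed the job in at about 11 s of the 45 s allowed: the switch was turned to its stop and sprang back, and the gripper is holding the plunger knob at its upper stop (about 16 mm lift); the camera views showed nothing else moved, but sign-off returned no verdict.

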